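# Roll the thumbwheel until the jaw pointer enters the gauge notch

### The arm

A 7-joint arm with a two-finger parallel gripper is mounted at the origin on a cart in front of the work surface, level with it; the furniture and walls round the work are solid. World frame = base frame: x ahead of the robot, y to its left, z up, the work surface at z = 0. Lengths are in mm, angles in rad, forces in N, time in s.
With the tool pointing down it reaches from about 350 to 900 mm from the base axis. Payload 8.1 kg.
Tool frame: the origin (TCP) lies between the finger pads; the fingertips stand 11 mm ahead of it and the grasp point (between the pads) lies 8 mm behind it; x points along the fingers, y is the direction in which the jaws open and shut, and the axes are right-handed (so a half turn about x gives the same grasp; the last joint's range is limited). The gripper opens to 85 mm and grips with 20 to 120 N. Pads are 22 mm wide; open, the fingers measure 114 mm over their backs; the gripper's body (76 mm by 85 mm) begins 54 mm behind the grasp point. The pads swing forward as they close: fully open they stand 13 mm farther back than shut.
Start: joints at [-1.309, 0.434, 0.025, 1.573, -0.012, 1.134, -0.075], TCP at [223.004, 583.875, 242.323] pointing down, gripper open.
Joint ranges: [-2.62, 2.62], [-0.44, 2.09], [-1.27, 1.32], [0.08, 2.57], [-1.32, 4.46], [0.12, 2], [-2.74, 2.74]. Speed limits (rad/s): [2.22, 2.22, 3.01, 3.01, 3.14, 3.14, 3.14].

### API

Orientations are given as a unit quaternion [w, x, y, z].
In Python, from rig import env gives the robot as it stands.
- The arm moves only by the tool carry_out, never from a script. Its argument "targets" is a list of rows, each a list of 7 numbers: the shift along the tool's x, y, z in m, then the turn, a rotation vector about the tool's x, y, z in degrees, then the opening, from 0 (shut) to 1 (fully open). A call has exactly 10 rows; each row shifts and turns the commanded pose from where the row before left it, along the tool's axes as they then stand; what a row does not reach is not made up. A row lasts 1/8 s, in which the tool goes at most 62.5 mm and 10.7 degrees, less where a joint would pass 70% of its speed; a pose out of reach is approached as far as the arm can. A call with a gripper value outside its range is refused whole. The fingers move at their own pace and stop on an object; "grip_force" is the grip in N (left out, the last holds). Time passes only in rows, so rows that do not move let the fingers close, or fill a call up. It gives the time, the measured TCP pose, the force and the opening at its end, in the units of the state.
- env.get_obs(): the state, without advancing time (a new reading comes with each control period).
- env.snapshot(name): name is "scene" or "side" or "wrist"; returns (picture, depth): 384x512x3 uint8, red, green, blue; 384x512 float32, mm along the optical axis (not along the pixel's ray), 0 where there is no reading.
- env.camera_params(name): a dict with "vfov" (degrees; the focal length in pixels is half the picture's height over the tangent of half this angle, whatever the lens; pixels are square), "cx", "cy" (the principal point, pixels), "origin" and "orientation" of the camera in the world. Camera axes: x right, y up, looking along -z (the intrinsics and any distortion apply to the point x, -y, -z); pixel columns grow to the right and rows downward; lengths in mm; the calibration is good to about 2 mm. A picture is of the moment at which its call begins: read the wrist's pose just before it. camera_params takes no time and is no camera call; for the wrist camera it gives the pose at the moment of the call.
- env.job_done(): hands the job in, once; it reports no verdict.
The state is a dict: "clock": time; "qpos": joint angles; "joint_velocities": joint speeds; "effort": joint torques, N m; "ee_pos": TCP position; "tcp_rot": TCP orientation; "wrist_force": force on the tool from outside, world axes, zero at the start; "torque": the same for the moment, N m; "gripper_width": finger opening in mm.
Only numpy, scipy, OpenCV 4.12 (cv2) and the standard library are available. Lean on these libraries where they do the work, as an engineer would, in place of code of your own. Each camera call takes 0.05 s, during which the arm holds its last target.

### The job

Set the opening of the jaw fixture for the pellet die: with a fingertip on top of the knurled wheel, press it down gently and roll it until the sliding jaw has closed so far that its pointer stands inside the notch of the gauge rider, then take the hand away. Move the jaw with the wheel only, not by pushing it, and leave the gauge rider as it is set. Nothing is to be picked up: leave the steel die standing in the gap, and leave the beaker, the vial and the plunger round the fixture where they are.

Things in the scene. Friction and masses are not known exactly. Their poses are not given: they have to be found in the camera images.
- fixture: grey metal base plate screwed down, 250 mm along its x, 12 mm thick; reaches 40 mm to its +y and 66 mm to its -y (the robot's side, with the gauge). Origin on the worktop, z up. From -x to +x stand on it: fixed steel jaw (top 60 mm above the worktop), gap with the die, sliding jaw, knurled wheel (axle at x = 70 mm, y = 0). The sliding jaw closes towards -x.
- wheel_top (a point): highest point of the knurled steel wheel, 74 mm above the worktop when not pressed; axes parallel to the fixture's. The wheel has radius 24 mm, is 30 mm wide (y) and its axle lies along the fixture's y. Rolling its top towards the fixture's -x (towards the jaws) closes the gap, the other way opens it; it stays where it is left. Turning takes about 2 N at the rim.
- rocker: sprung steel rail, 150 mm long, that carries the jaw and, between two dark steel cheeks (48 mm long in x, 50 mm over both in y, tops 18 mm below the wheel's top), the wheel. Origin on its pivot at the fixture's x = -40 mm. Pressed from above, the wheel end yields from about 3 N and sinks 1 mm for each 0.7 N, 7.5 mm at most; the wheel grips a fingertip well when pressed down 3 to 7 mm.
- wheel: the knurled wheel itself; origin on its axle, in the middle of its width, 24 mm below the top; its y axis is the axle, and it turns with the wheel. 24 mm of rim travel (1 rad) moves the jaw 5 mm; from the start it can turn about 6.6 rad in the closing direction and 1.5 rad in the other.
- jaw: the sliding steel jaw, 60 mm wide (y), 18 mm thick (x), top 60 mm above the worktop; origin 28 mm above the worktop at the foot of its gripping face (which looks to the fixture's -x), axes parallel to the fixture's. The wheel moves it through a rod.
- pointer (a point): thin dark pointer, 1.8 mm wide in x, that sticks out of the sliding jaw towards the fixture's -y (point near its tip, 32 mm above the worktop); axes parallel to the fixture's
- gauge_notch (a point): middle of the notch, 5 mm wide in x and open towards +y, in the small brass gauge rider (23 mm long, 8 mm high, on the -y part of the plate); 32 mm above the worktop, axes parallel to the fixture's. The pointer is at the mark when its x in the fixture's frame equals this point's. At the start the notch lies 10 to 28 mm further to -x than the pointer.
- die_center (a point): centre of the loose steel die body, an upright cylinder 38 mm across and 36 mm tall that stands on the plate next to the fixed jaw; even with the jaw fully closed the gap is wider than the die
- beaker_50: small glass beaker, 45 mm across, 58 mm tall, behind the fixture; origin at its foot
- vial_2: capped glass vial, 24 mm across, 56 mm tall, behind the fixture; origin at its foot
- die_plunger: steel plunger lying in front of the fixture, 68 mm long, 21 mm across; origin under its middle

How it is judged:
By the outcome, as a careful person would: the job done as asked, in the order asked, and still so for the second after the job is handed in, with the robot touching nothing.
It also fails if it takes over 45 s, if anything falls off the work surface, if the arm or the gripper's body presses on something with over 40 N, if the wrist force passes 120 N, or if a joint passes its speed limit or range.

## Working session

There is one attempt and no reset: what is moved stays moved. The work goes in short steps, Python scripts to look and compute and a tool call to move; the robot and the scene stay as the last step left them, time stands still between calls to the robot, and variables do not carry over. Pictures are saved under pics/ and viewed, and the job is handed in when it is done.

Besides the shell and the picture viewer there is one more tool, called after "Request:" as name(argument=value, ...) on one line, values as JSON. carry_out: Moves the arm, as the interface text tells. Its arguments: {"type":"object","properties":{"targets":{"type":"array","items":{"type":"array","items":{"type":"number"}}},"grip_force":{"type":"number"}},"required":["targets"]}

```bash
ls; mkdir -p pics; cat > h.py <<'E'
import numpy as np, cv2
from rig import env
from scipy.spatial.transform import Rotation as R
def rot(q): return R.from_quat([q[1],q[2],q[3],q[0]]).as_matrix()
E
python3 - <<'E'
from h import *
for n in ["scene","side","wrist"]:
    p=env.camera_params(n); im,d=env.snapshot(n)
    print(n,p); cv2.imwrite(f"pics/{n}0.png",im[:,:,::-1]); np.savez(f"{n}0.npz",im=im,d=d,p=p)
print(env.get_obs())
E
```

```text
pics
scene {'vfov': 44.22561112466774, 'cx': 251.43069604586464, 'cy': 198.89235002481783, 'origin': array([  22.81666396, -514.36225722,  484.77408866]), 'orientation': array([ 0.78812463,  0.4860907 , -0.18556828, -0.32884619])}
side {'vfov': 48.481189045631844, 'cx': 257.9707956140069, 'cy': 191.57519178805174, 'origin': array([ 405.29780817, -593.85920579,  598.63506402]), 'orientation': array([ 0.90042164,  0.4227056 , -0.03773054, -0.09558901])}
wrist {'vfov': 62.6575960166324, 'cx': 259.8063394202882, 'cy': 189.66508282650705, 'origin': array([163.06244567, 606.00842804, 374.31347443]), 'orientation': array([ 0.81665472, -0.1078386 , -0.07274273,  0.56227609])}
{'clock': 0.15, 'qpos': array([-1.30860271,  0.43507885,  0.02495436,  1.57385626, -0.01158996,
        1.13395947, -0.07510391]), 'joint_velocities': array([ 0.00011447, -0.00144051,  0.00241944, -0.0028252 , -0.00109447,
        0.00095796,  0.0007964 ]), 'effort': array([ 2.66356343e-03, -6.70882630e+01,  1.02650911e+00, -3.16446769e+01,
        1.56458386e-02,  8.93860648e-03, -3.30092382e-05]), 'ee_pos': array([222.88349034, 583.54134165, 241.70842266]), 'tcp_rot': array([ 0.69533738,  0.12786995,  0.69541022, -0.12868496]), 'wrist_force': array([ 0.27020148, -0.34978823, -0.25212093]), 'torque': array([-0.00345383, -0.00024542,  0.01084374]), 'gripper_width': 85.5168946260137}
```

View pics/scene0.png

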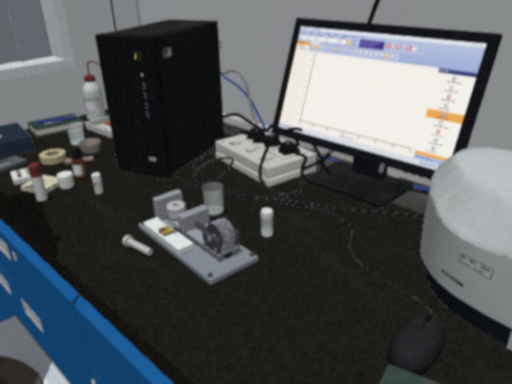

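View pics/side0.png

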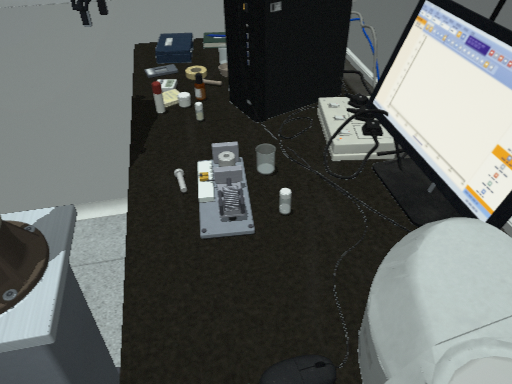

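View pics/wrist0.png

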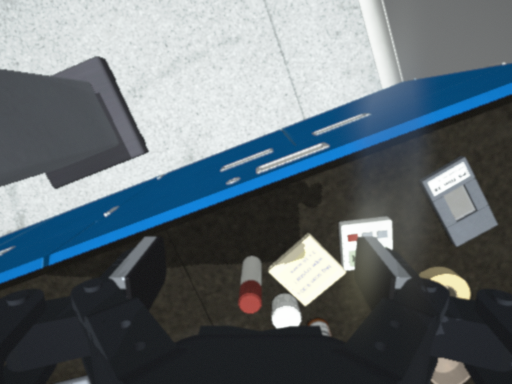

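The fixture shows in scene around (200,235) and in side around (225,195). Next I'll enlarge both and get positions.

```bash
cat >> h.py <<'E'
def ray(p,u,v):
    f=192/np.tan(np.radians(p['vfov'])/2)
    d=np.array([(u-p['cx'])/f,-(v-p['cy'])/f,-1.]); return rot(p['orientation'])@d
def onz(p,u,v,z):
    d=ray(p,u,v); o=p['origin']; return o+d*(z-o[2])/d[2]
def bydepth(p,d,u,v): return p['origin']+ray(p,u,v)*d[int(round(v)),int(round(u))]
def proj(p,X):
    f=192/np.tan(np.radians(p['vfov'])/2)
    c=rot(p['orientation']).T@(np.asarray(X)-p['origin']); return np.array([p['cx']-f*c[0]/c[2],p['cy']+f*c[1]/c[2]])
def tri(rs):
    A=0;b=0
    for o,d in rs:
        d=d/np.linalg.norm(d);P=np.eye(3)-np.outer(d,d);A=A+P;b=b+P@o
    X=np.linalg.solve(A,b); return X,[np.linalg.norm((np.eye(3)-np.outer(d,d)/(d@d))@(X-o)) for o,d in rs]
def load(n):
    z=np.load(n+".npz",allow_pickle=True); return z['im'],z['d'],z['p'].item()
E
python3 - <<'E'
from h import *
im,d,p=load("scene0"); c=im[180:285,110:290,::-1]; cv2.imwrite("pics/s1.png",cv2.resize(c,None,fx=4.4,fy=4.4,interpolation=cv2.INTER_CUBIC))
im,d,p=load("side0"); c=im[130:250,160:310,::-1]; cv2.imwrite("pics/d1.png",cv2.resize(c,None,fx=5,fy=5,interpolation=cv2.INTER_CUBIC))
E
```

```text
(no output)
```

View pics/s1.png

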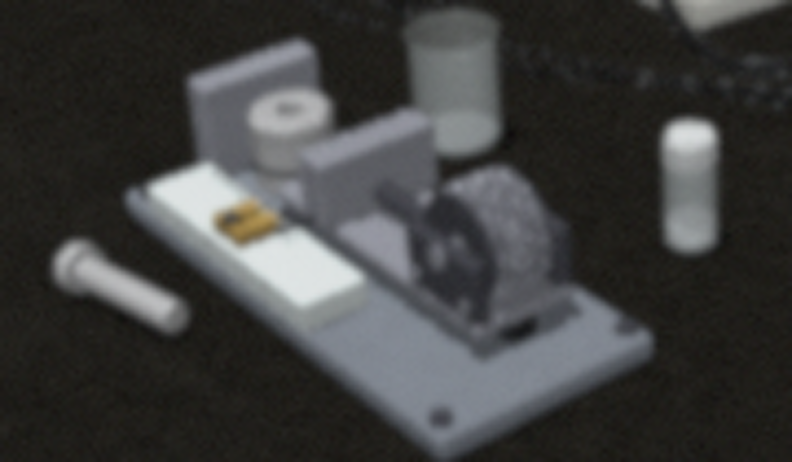

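View pics/d1.png

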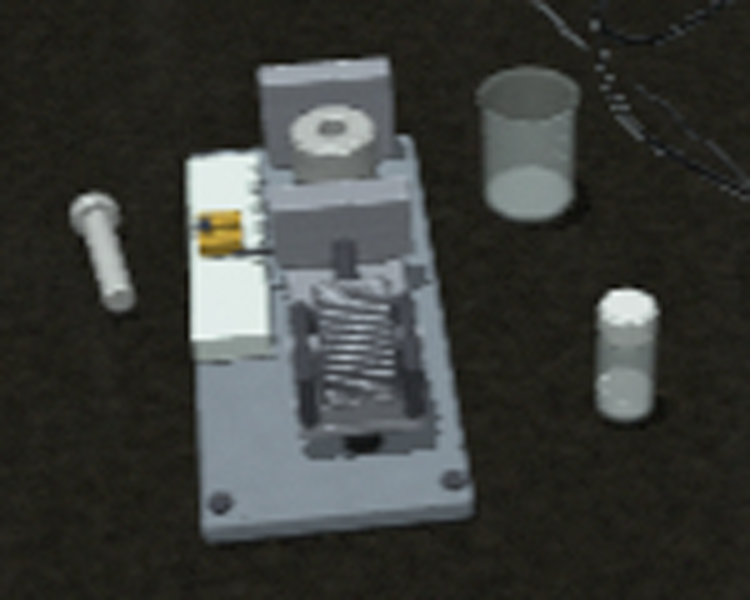

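The side crop shows the plate corners, the wheel at (355,340) and the gauge with its pointer at (235,245). The scene crop shows the same layout, with the robot side at left.

```bash
python3 - <<'E'
from h import *
np.set_printoptions(precision=1,suppress=True)
S=load("scene0");D=load("side0")
s=lambda u,v:(110+u/4.4,180+v/4.4); d=lambda u,v:(160+u/5,130+v/5)
a={'NL':(443,445),'NR':(652,338),'FL':(130,195)}
b={'NL':(204,528),'NR':(472,511),'FR':(412,138)}
for k,v in a.items(): print('scene',k,onz(S[2],*s(*v),12))
for k,v in b.items(): print('side',k,onz(D[2],*d(*v),12))
for k in('NL','NR'): print(k,tri([(S[2]['origin'],ray(S[2],*s(*a[k]))),(D[2]['origin'],ray(D[2],*d(*b[k])))]))
# depth points above z
for n,(im,dd,p) in (('scene',S),('side',D)):
    vv,uu=np.mgrid[0:384,0:512]
    f=192/np.tan(np.radians(p['vfov'])/2)
    r=np.stack([(uu-p['cx'])/f,-(vv-p['cy'])/f,-np.ones(uu.shape)],-1)@rot(p['orientation']).T
    P=p['origin']+r*dd[...,None]; np.save(n+"P.npy",P)
    print(n,(dd>0).mean(), [P[int(y),int(x)] for x,y in ([s(443,380)] if n=='scene' else [d(330,490),d(355,340),d(340,190)])])
E
```

```text
scene NL [403.4 -11.1  12. ]
scene NR [506.5 -18.1  12. ]
scene FL [424.5 235.5  12. ]
side NL [407.8  -7.6  12. ]
side NR [510.  -20.9  12. ]
side FR [531.3 229.3  12. ]
NL (array([407.9,  -4.3,   7.2]), [np.float64(1.0855074901470056), np.float64(1.0855074901471917)])
NR (array([510.9, -14.5,   7. ]), [np.float64(1.1199526402515176), np.float64(1.1199526402516213)])
scene 0.9958953857421875 [array([429.1,  21.3,  13. ])]
side 0.9959157307942709 [array([458. ,   1.3,  13.1]), array([474.7,  26.8,  65.6]), array([484.3, 129.5,  61.3])]
```

```bash
python3 - <<'E'
from h import *
np.set_printoptions(precision=2,suppress=True)
# plate top cloud
Q=[]
for n in('scene','side'):
    im,_,_=load(n+"0"); P=np.load(n+"P.npy")
    g=im.astype(int)
    m=(np.abs(P[...,2]-13)<2.5)&(P[...,0]>380)&(P[...,0]<560)&(P[...,1]>-40)&(P[...,1]<260)&(g.sum(-1)>220)
    q=P[m][:,:2]; Q.append(q); 
    print(n,len(q),P[m][:,2].mean(),cv2.minAreaRect(q.astype(np.float32)))
    w=(P[...,2]>62)&(P[...,0]>420)&(P[...,0]<540)&(P[...,1]>-40)&(P[...,1]<70)
    print('wheel',w.sum(),P[w].min(0),P[w].max(0),P[w].mean(0))
o=env.get_obs();print(rot(o['tcp_rot']));p=env.camera_params('wrist');T=rot(o['tcp_rot'])
print(T.T@(p['origin']-o['ee_pos']), T.T@rot(p['orientation']))
E
```

```text
scene 1543 12.300796276738108 ((451.4301452636719, 109.69888305664062), (246.9844207763672, 175.7236785888672), 74.4248275756836)
wheel 287 [457.64  19.34  62.07] [488.53  64.19  76.75] [470.76  35.7   69.62]
side 1449 12.139855822788304 ((463.35443115234375, 114.46261596679688), (249.7608642578125, 177.62161254882812), 84.6917495727539)
wheel 229 [458.74  22.13  62.01] [490.39  61.78  75.99] [474.15  36.45  70.28]
[[-0.    0.36  0.93]
 [-0.    0.93 -0.36]
 [-1.   -0.    0.  ]]
[-132.72   -0.47  -63.89] [[ 0.    0.26 -0.97]
 [ 1.    0.    0.  ]
 [ 0.   -0.97 -0.26]]
```

```bash
cat >> h.py <<'E'
def plan(o,goal,turn,n,m):
    """rows: turn deg about tool x over first m rows; straight line in n rows"""
    T=rot(o['tcp_rot']); p=np.array(o['ee_pos']); g=np.array(goal,float); rows=[]
    cur=p.copy()
    for i in range(n):
        want=p+(g-p)*(i+1)/n; t=turn/m if i<m else 0
        sh=np.round(T.T@(want-cur)/1000,4); rows.append([*sh,t])
        cur=cur+T@(sh*1000); T=T@R.from_rotvec([np.radians(t),0,0]).as_matrix()
    for r in rows: print("[%.4f,%.4f,%.4f,%.2f,0,0,0]"%tuple(r))
    print('end',cur)
E
python3 - <<'E'
from h import *
plan(env.get_obs(),[470,10,225],73.8,14,9)
E
```

```text
[0.0012,-0.0320,0.0311,8.20,0,0,0]
[0.0013,-0.0272,0.0354,8.20,0,0,0]
[0.0012,-0.0219,0.0388,8.20,0,0,0]
[0.0012,-0.0161,0.0416,8.20,0,0,0]
[0.0013,-0.0100,0.0435,8.20,0,0,0]
[0.0012,-0.0037,0.0444,8.20,0,0,0]
[0.0012,0.0026,0.0446,8.20,0,0,0]
[0.0013,0.0090,0.0436,8.20,0,0,0]
[0.0012,0.0151,0.0420,8.20,0,0,0]
[0.0012,0.0210,0.0394,0.00,0,0,0]
[0.0013,0.0209,0.0394,0.00,0,0,0]
[0.0012,0.0210,0.0394,0.00,0,0,0]
[0.0012,0.0209,0.0393,0.00,0,0,0]
[0.0013,0.0210,0.0394,0.00,0,0,0]
end [470.01956282  10.01108975 224.97106775]
```

Request:
carry_out(targets=[[0.001,-0.032,0.031,8.2,0,0,0],[0.001,-0.027,0.035,8.2,0,0,0],[0.001,-0.022,0.039,8.2,0,0,0],[0.001,-0.016,0.042,8.2,0,0,0],[0.001,-0.01,0.0435,8.2,0,0,0],[0.001,-0.004,0.0445,8.2,0,0,0],[0.001,0.0025,0.0445,8.2,0,0,0],[0.001,0.009,0.0435,8.2,0,0,0],[0.001,0.015,0.042,8.2,0,0,0],[0.001,0.021,0.039,0,0,0,0]])

```text
clock: 1.4
ee_pos: [399.5, 173.1, 232.3]
tcp_rot: [0.478, 0.521, 0.479, -0.521]
wrist_force: [1.3, -0.4, 0.3]
gripper_width: -0.0
```

Request:
carry_out(targets=[[0.001,0.021,0.039,0,0,0,0],[0.001,0.021,0.039,0,0,0,0],[0.001,0.021,0.039,0,0,0,0],[0.001,0.021,0.039,0,0,0,0],[0,0,0,0,0,0,0],[0,0,0,0,0,0,0],[0,0,0,0,0,0,0],[0,0,0,0,0,0,0],[0,0,0,0,0,0,0],[0,0,0,0,0,0,0]])

```text
clock: 2.65
ee_pos: [470.1, 12.4, 228.4]
tcp_rot: [0.479, 0.52, 0.479, -0.52]
wrist_force: [-0.5, 0.3, -0.1]
gripper_width: -0.2
```

```bash
cat >> h.py <<'E'
def shot(n,tag):
    p=env.camera_params(n); im,d=env.snapshot(n)
    cv2.imwrite(f"pics/{tag}.png",im[:,:,::-1]); np.savez(f"{tag}.npz",im=im,d=d,p=p); return im,d,p
E
python3 - <<'E'
from h import *
shot('wrist','w1');o=env.get_obs();print(o['clock'],o['ee_pos'],rot(o['tcp_rot']),o['gripper_width'])
E
```

```text
2.7 [470.08411197  12.31273942 228.32868661] [[ 5.88191009e-05  9.96652542e-01 -8.17539370e-02]
 [ 1.11369530e-04 -8.17539432e-02 -9.96652537e-01]
 [-9.99999992e-01  4.95173087e-05 -1.15805418e-04]] 0.5150962324327754
```

View pics/w1.png

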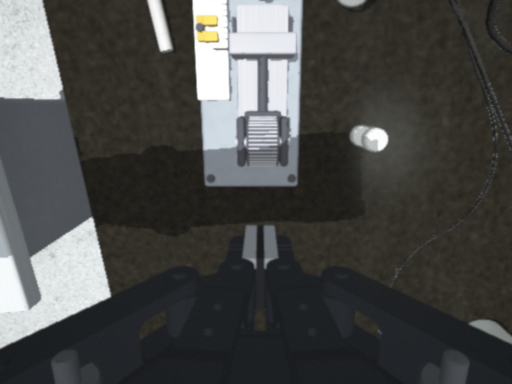

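The wrist view shows the wheel at (263,140), the pointer at (222,49) and the notch at about (207,28). I'll take a second view from further along.

Request:
carry_out(targets=[[0.005,0,-0.02,0,0,0,0],[0.005,0,-0.02,0,0,0,0],[0.005,0,-0.02,0,0,0,0],[0.005,0,-0.02,0,0,0,0],[0,0,0,0,0,0,0],[0,0,0,0,0,0,0],[0,0,0,0,0,0,0],[0,0,0,0,0,0,0],[0,0,0,0,0,0,0],[0,0,0,0,0,0,0]])

```text
clock: 3.95
ee_pos: [476.7, 91.8, 208.4]
tcp_rot: [0.479, 0.52, 0.479, -0.52]
wrist_force: [1.0, -0.9, 0.4]
gripper_width: 0.0
```

```bash
python3 - <<'E'
from h import *
shot('wrist','w2');o=env.get_obs();print(o['clock'],o['ee_pos'])
for t in('w1','w2'):
    im,d,p=load(t); c=im[0:200,170:330] if t=='w1' else im[30:300,150:350]; print(c.shape)
    k=3 if t=='w1' else 2.2
    cv2.imwrite(f"pics/{t}c.png",cv2.resize(c[:,:,::-1],None,fx=k,fy=k,interpolation=cv2.INTER_CUBIC))
E
```

```text
4.0 [476.68813212  91.78141155 208.35258788]
(200, 160, 3)
(270, 200, 3)
```

View pics/w1c.png

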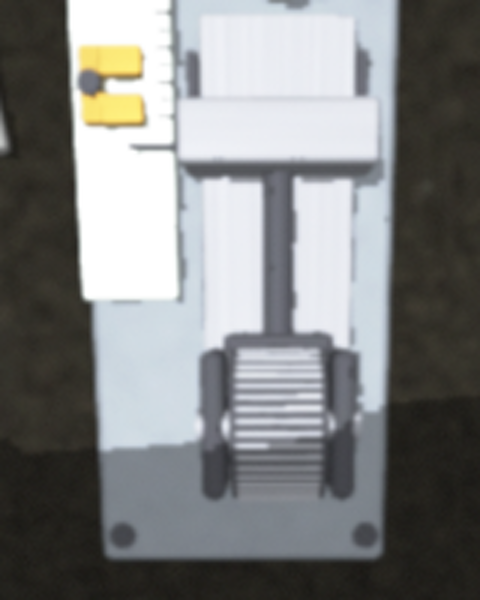

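View pics/w2.png

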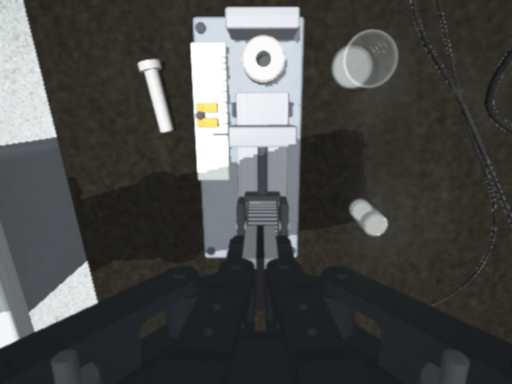

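View pics/w2c.png

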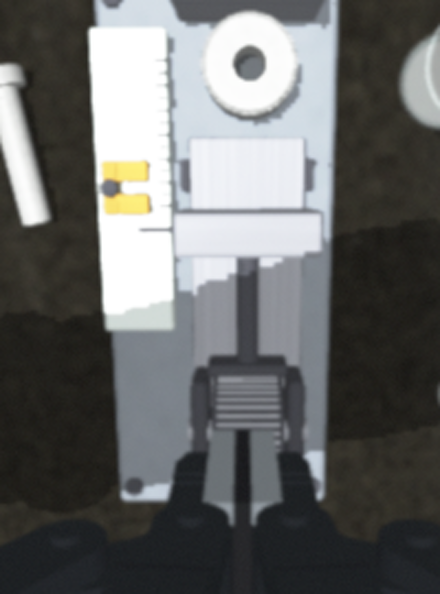

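Both views are clear. In w1c the pointer is at row 148 and the notch centre at row 84.5. In w2c they are at 229.5 and 188.

```bash
python3 - <<'E'
from h import *
np.set_printoptions(precision=1,suppress=True)
W=[load('w1'),load('w2')]
c=[lambda u,v:(170+u/3,v/3),lambda u,v:(150+u/2.2,30+v/2.2)]
pts={'notch':((125,84.5),(135,188),32),'pointer':((140,148),(150,229.5),32),'NL':((105,557),(121,500),12),'NR':((382,557),(324,499),12),
'cheekL':((213,350),(200,368),56),'cheekR':((343,350),(292,368),56),'cheekLn':((213,498),None,56),'cheekRn':((342,498),None,56),'jawbackL':((178,162),(176,255),60),'jawbackR':((376,162),(321,252),60)}
r={}
for k,(a,b,z) in pts.items():
    A=onz(W[0][2],*c[0](*a),z); out=[A]
    if b:
        B=onz(W[1][2],*c[1](*b),z); out.append(B); out.append(tri([(W[0][2]['origin'],ray(W[0][2],*c[0](*a))),(W[1][2]['origin'],ray(W[1][2],*c[1](*b)))])[0]); A=(A+B)/2
    r[k]=A; print(k,*out)
ax=r['NR']-r['NL']; print('y dir',ax/np.linalg.norm(ax),np.linalg.norm(ax))
y=ax/np.linalg.norm(ax); x=np.array([y[1],-y[0],0])
print('x',x,'gap',(r['pointer']-r['notch'])@x)
o=r['NR']-40*y-125*x; print('origin',o,'wheel',o+70*x)
for k in r: print(k,(r[k]-o)@x,(r[k]-o)@y)
E
```

```text
notch [436.5 150.6  32. ] [436.1 150.2  32. ] [436.6 150.2  34. ]
pointer [439.  131.7  32. ] [440.5 131.9  32. ] [439.6 131.9  30.6]
NL [406.6  -6.9  12. ] [406.5  -6.8  12. ] [406.5  -7.   11.6]
NR [511.7 -15.5  12. ] [511.8 -14.9  12. ] [512.  -16.2   9.6]
cheekL [457.7  67.4  56. ] [458.3  73.8  56. ] [456.2  66.7  31.6]
cheekR [498.4  64.1  56. ] [497.5  70.5  56. ] [499.5  63.2  31.8]
cheekLn [453.1  20.5  56. ]
cheekRn [495.2  17.   56. ]
jawbackL [452.9 122.3  60. ] [453.6 123.1  60. ] [453.  122.7  56.8]
jawbackR [511.2 117.5  60. ] [512.1 119.4  60. ] [512.5 118.5  52.5]
y dir [ 1.  -0.1  0. ] 105.55985343986703
x [-0.1 -1.   0. ] gap 18.212014143930435
origin [481.8 112.5  12. ] wheel [476.3  42.8  12. ]
notch -34.08525852537426 -48.42587290330211
pointer -15.873244381443824 -43.479275665623156
NL 125.0 -65.55985343986701
NR 125.0 40.00000000000001
cheekL 43.70454711150151 -20.421619677657958
cheekR 43.81259464934964 19.695274056679157
cheekLn 94.06607873011954 -21.283595135229305
cheekRn 94.16443630856521 20.91892632441059
jawbackL -7.839349497979333 -29.277607270186376
jawbackR -8.286271872991097 29.258518337789088
```

Request:
carry_out(targets=[[0.01,0.0018,0.03,0,0,0,0],[0.02,0.0018,0.031,0,0,0,0],[0.03,0,0,0,0,0,0],[0.025,0,0,0,0,0,0],[0.015,0,0,0,0,0,0],[0.01,0,0,0,0,0,0],[0,0,0,0,0,0,0],[0,0,0,0,0,0,0],[0,0,0,0,0,0,0],[0,0,0,0,0,0,0]])

```text
clock: 5.25
ee_pos: [475.5, 30.9, 98.7]
tcp_rot: [0.479, 0.52, 0.479, -0.52]
wrist_force: [0.7, -0.5, -0.2]
gripper_width: -0.1
```

```bash
python3 - <<'E'
from h import *
np.set_printoptions(precision=2,suppress=True)
o=env.get_obs();print(o['clock'],o['ee_pos'],o['wrist_force'])
im,d,p=shot('side','d2');im=im[130:250,160:310]; cv2.imwrite("pics/d2c.png",cv2.resize(im[:,:,::-1],None,fx=4,fy=4,interpolation=cv2.INTER_CUBIC))
E
```

```text
5.25 [475.55  30.91  98.71] [ 0.7  -0.53 -0.16]
```

View pics/d2c.png

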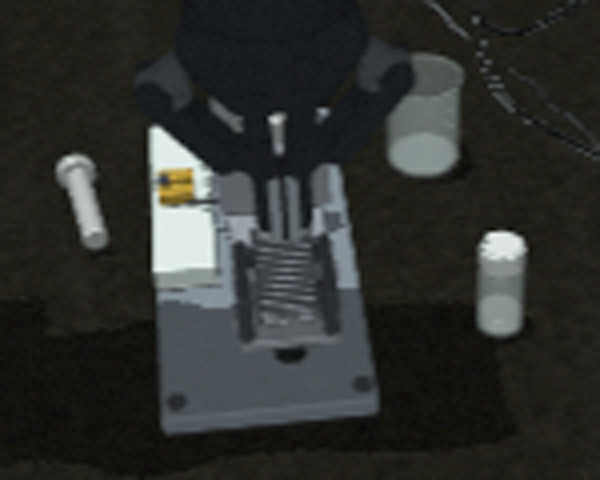

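Request:
carry_out(targets=[[0.006,0,0,0,0,0,0],[0.006,0,0,0,0,0,0],[0.003,0,0,0,0,0,0],[0.003,0,0,0,0,0,0],[0,0,0,0,0,0,0],[0,0,0,0,0,0,0],[0,0,-0.004,0,0,0,0],[0,0,-0.004,0,0,0,0],[0,0,0,0,0,0,0],[0,0,0,0,0,0,0]])

```text
clock: 6.55
ee_pos: [475.8, 38.9, 80.4]
tcp_rot: [0.479, 0.52, 0.479, -0.52]
wrist_force: [-2.0, 0.8, 6.3]
gripper_width: 0.0
```

```bash
python3 - <<'E'
from h import *
np.set_printoptions(precision=2,suppress=True)
o=env.get_obs();print(o['clock'],o['ee_pos'],o['wrist_force'])
E
```

```text
6.55 [475.76  38.94  80.36] [-1.98  0.77  6.32]
```

Request:
carry_out(targets=[[0,0,-0.005,0,0,0,0],[0,0,-0.005,0,0,0,0],[0,0,-0.005,0,0,0,0],[0,0,0,0,0,0,0],[-0.008,0,0,0,0,0,0],[-0.007,0,0,0,0,0,0],[0,0,0.009,0,0,0,0],[0,0,0.009,0,0,0,0],[0,0,0.008,0,0,0,0],[0,0,0,0,0,0,0]])

```text
clock: 7.8
ee_pos: [474.8, 26.7, 95.2]
tcp_rot: [-0.479, -0.52, -0.479, 0.521]
wrist_force: [0.3, 0.1, 0.1]
gripper_width: -0.0
```

```bash
python3 - <<'E'
from h import *
np.set_printoptions(precision=2,suppress=True)
o=env.get_obs();print(o['clock'],o['ee_pos'],o['wrist_force'])
im,d,p=shot('wrist','w3');cv2.imwrite("pics/w3c.png",cv2.resize(im[0:260,120:380,::-1],None,fx=2.3,fy=2.3,interpolation=cv2.INTER_CUBIC))
E
```

```text
7.8 [474.81  26.72  95.2 ] [0.3  0.1  0.15]
```

View pics/w3c.png

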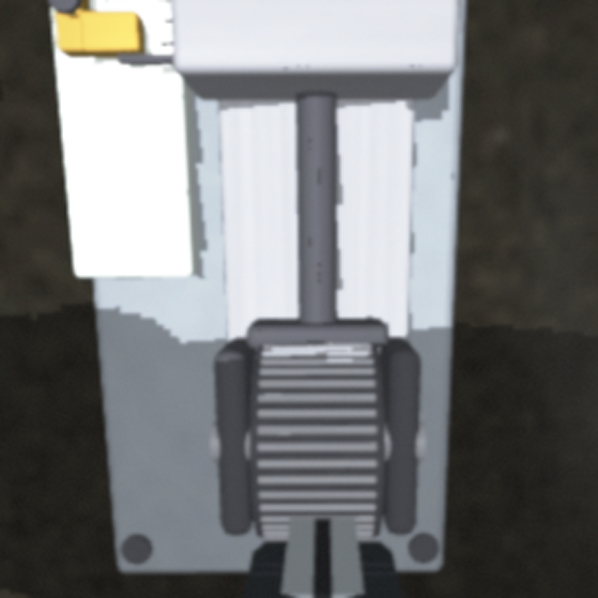

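The pointer now sits at crop (145,58), just below the lower arm of the rider, so the wheel has driven the jaw.

```bash
python3 - <<'E'
from h import *
im,d,p=load('w3')
x=np.array([-.0818,-.9967,0])
A=onz(p,120+145/2.3,58.5/2.3,32); print(A,(A-np.array([436.3,150.4,32]))@x)
A=onz(p,120+105/2.3,53/2.3,32); print(A,(A-np.array([436.3,150.4,32]))@x)  # rider lower edge side
E
```

```text
[441.60317652 137.65684082  32.        ] 12.267306918167444
[432.02049736 139.69434865  32.        ] 11.020386017286155
```

Request:
carry_out(targets=[[0.008,0,-0.003,0,0,0,0],[0.0075,0,0,0,0,0,0],[0,0,0,0,0,0,0],[0,0,-0.006,0,0,0,0],[0,0,-0.006,0,0,0,0],[0,0,-0.006,0,0,0,0],[0,0,-0.006,0,0,0,0],[0,0,0,0,0,0,0],[-0.008,0,0,0,0,0,0],[-0.0075,0,0,0,0,0,0]])

```text
clock: 9.1
ee_pos: [476.9, 54.6, 95.5]
tcp_rot: [-0.479, -0.52, -0.479, 0.52]
wrist_force: [0.4, 0.1, 0.0]
gripper_width: -0.1
```

Request:
carry_out(targets=[[0,0,0.012,0,0,0,0],[0,0,0.012,0,0,0,0],[0.008,0,0,0,0,0,0],[0.0075,0,0,0,0,0,0],[0,0,0,0,0,0,0],[0,0,-0.006,0,0,0,0],[0,0,-0.006,0,0,0,0],[0,0,-0.006,0,0,0,0],[0,0,-0.006,0,0,0,0],[0,0,0,0,0,0,0]])

```text
clock: 10.35
ee_pos: [477.3, 55.9, 79.5]
tcp_rot: [0.479, 0.52, 0.48, -0.52]
wrist_force: [-1.3, 2.3, 5.4]
gripper_width: 0.1
```

```bash
python3 - <<'E'
from h import *
o=env.get_obs();print(o['clock'],o['ee_pos'],o['wrist_force'])
E
```

```text
10.35 [477.31065825  55.87724079  79.50557489] [-1.32345007  2.26975814  5.35921399]
```

Request:
carry_out(targets=[[-0.01,0,0,0,0,0,0],[-0.02,0,-0.01,0,0,0,0],[-0.025,0,-0.02,0,0,0,0],[-0.015,0,-0.02,0,0,0,0],[0,0,0,0,0,0,0],[0,0,0,0,0,0,0],[0,0,0,0,0,0,0],[0,0,0,0,0,0,0],[0,0,0,0,0,0,0],[0,0,0,0,0,0,0]])

```text
clock: 11.6
ee_pos: [481.3, 104.4, 149.7]
tcp_rot: [-0.479, -0.52, -0.479, 0.52]
wrist_force: [-1.1, 0.1, -0.5]
gripper_width: -0.0
```

```bash
python3 - <<'E'
from h import *
o=env.get_obs();print(o['clock'],o['ee_pos'],o['wrist_force'])
im,d,p=shot('wrist','w4');cv2.imwrite("pics/w4c.png",cv2.resize(im[70:220,130:330,::-1],None,fx=4,fy=4,interpolation=cv2.INTER_CUBIC))
E
```

```text
11.6 [481.32146806 104.37912539 149.72811621] [-1.06946081  0.0596333  -0.49620303]
```

View pics/w4c.png

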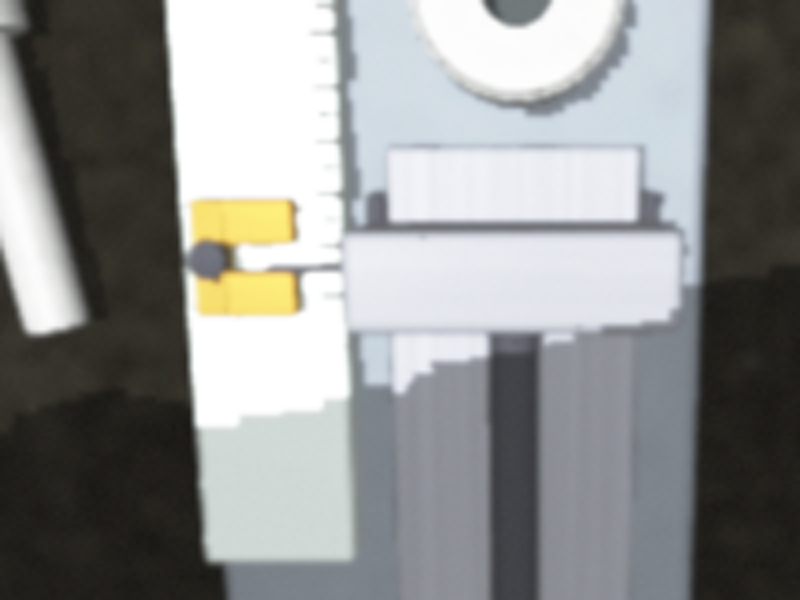

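View pics/w4.png

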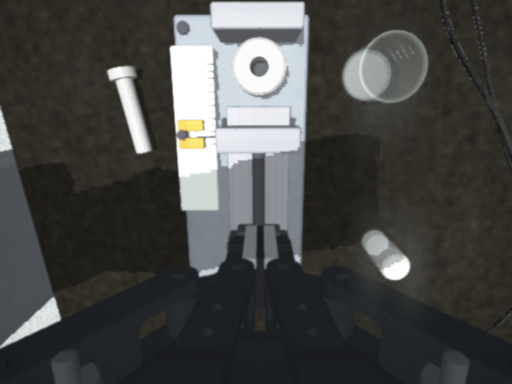

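The pointer, at crop row 267, is already at the lower side of the notch, whose centre is near row 257. I'll measure this more finely.

```bash
python3 - <<'E'
from h import *
im,d,p=load('w4')
print(im[116:152,190:216:2].astype(int).sum(-1)) 
hsv=cv2.cvtColor(im,cv2.COLOR_RGB2HSV); m=(hsv[...,1]>120)&(hsv[...,0]>10)&(hsv[...,0]<40)
for c in range(186,206,2): r=np.where(m[:,c])[0]; print(c,r.min() if len(r) else None, r.max() if len(r) else None, [int(x) for x in r if x+1 not in r or x-1 not in r])
E
```

```text
[[765 765 765 765 765 765 765 765 765 765 765 762 736]
 [765 765 765 765 765 765 765 765 765 762 753 749 682]
 [762 762 762 762 762 762 762 765 765 759 708 691 544]
 [694 694 696 696 696 697 686 761 765 762 759 756 630]
 [598 600 600 603 604 603 510 743 765 765 765 765 735]
 [605 607 607 609 609 608 486 638 762 765 765 765 753]
 [610 613 614 614 616 615 499 566 761 765 765 765 755]
 [609 610 611 614 616 613 514 669 762 765 765 762 751]
 [605 608 610 610 610 612 524 701 765 765 762 725 730]
 [604 605 606 607 608 608 526 697 765 765 761 740 737]
 [602 603 605 607 607 608 530 657 765 765 765 762 750]
 [605 604 604 605 607 608 538 595 765 765 765 765 747]
 [601 600 602 604 606 607 539 576 765 765 765 765 750]
 [595 593 597 596 598 598 543 611 765 765 765 765 737]
 [612 605 585 584 610 626 634 707 765 765 755 749 671]
 [700 705 668 670 719 737 754 762 765 765 726 678 580]
 [749 762 759 759 762 762 765 765 765 765 761 743 686]
 [752 765 765 765 765 765 765 765 765 765 765 762 740]
 [726 765 765 765 765 764 765 765 765 765 762 762 737]
 [696 765 765 762 751 749 749 749 749 749 725 697 644]

[... 494 characters left out ...]

 [601 600 602 600 602 602 590 414 672 765 762 762 755]
 [596 599 599 600 601 601 589 424 675 765 765 765 762]
 [594 595 596 596 598 598 587 497 716 765 765 765 762]
 [621 636 636 637 636 634 635 687 761 765 765 765 762]
 [724 738 738 738 738 738 743 761 765 765 765 765 762]
 [762 762 762 762 762 762 762 765 765 765 765 765 764]
 [765 765 765 765 765 765 765 765 765 765 765 765 765]]
186 121 147 [121, 131, 138, 147]
188 121 147 [121, 130, 138, 147]
190 121 147 [121, 129, 138, 147]
192 121 147 [121, 129, 139, 147]
194 121 147 [121, 129, 139, 147]
196 121 147 [121, 129, 138, 147]
198 121 147 [121, 129, 138, 147]
200 121 147 [121, 129, 138, 147]
202 121 147 [121, 129, 139, 147]
204 None None []
```

```bash
python3 - <<'E'
from h import *
im,d,p=load('w4'); cv2.imwrite("pics/w4d.png",cv2.resize(im[112:156,170:226,::-1],None,fx=12,fy=12,interpolation=cv2.INTER_NEAREST))
E
```

```text
(no output)
```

View pics/w4d.png

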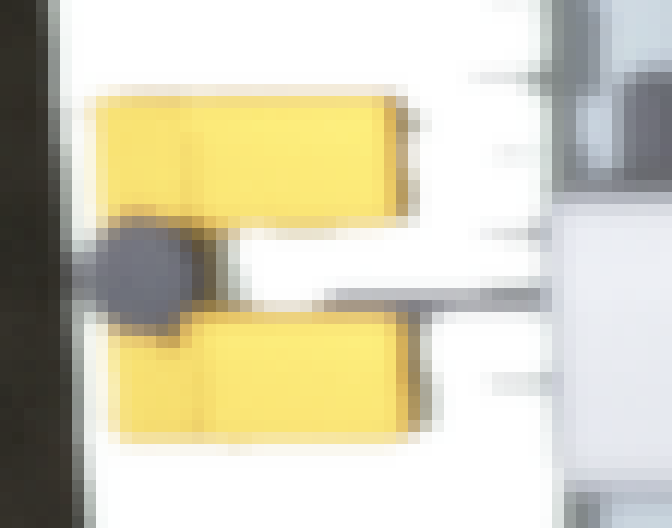

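The remaining gap is about 2 mm, roughly 8 to 10 mm of rim. I'll make one short stroke about the top.

Request:
carry_out(targets=[[0,0,0.025,0,0,0,0],[0.01,0,0.025,0,0,0,0],[0.02,0,0.0158,0,0,0,0],[0.015,0,0,0,0,0,0],[0.01,0,0,0,0,0,0],[0.008,0,0,0,0,0,0],[0.004,0,0,0,0,0,0],[0.0025,0,0,0,0,0,0],[0,0,0,0,0,0,0],[0,0,0,0,0,0,0]])

```text
clock: 12.9
ee_pos: [476.0, 39.1, 80.7]
tcp_rot: [0.479, 0.52, 0.479, -0.52]
wrist_force: [-2.2, -1.4, 6.4]
gripper_width: -0.0
```

Request:
carry_out(targets=[[0,0,-0.003,0,0,0,0],[0,0,-0.003,0,0,0,0],[0,0,-0.0025,0,0,0,0],[0,0,0,0,0,0,0],[0,0,0,0,0,0,0],[-0.006,0,0,0,0,0,0],[-0.012,0,0,0,0,0,0],[-0.02,0,-0.01,0,0,0,0],[-0.02,0,-0.025,0,0,0,0],[-0.012,0,-0.023,0,0,0,0]])

```text
clock: 14.15
ee_pos: [482.0, 105.9, 152.1]
tcp_rot: [0.479, 0.521, 0.479, -0.52]
wrist_force: [0.6, 0.2, 0.3]
gripper_width: 0.3
```

Request:
carry_out(targets=[[0,0,0,0,0,0,0],[0,0,0,0,0,0,0],[0,0,0,0,0,0,0],[0,0,0,0,0,0,0],[0,0,0,0,0,0,0],[0,0,0,0,0,0,0],[0,0,0,0,0,0,0],[0,0,0,0,0,0,0],[0,0,0,0,0,0,0],[0,0,0,0,0,0,0]])

```text
clock: 15.4
ee_pos: [481.4, 105.3, 150.3]
tcp_rot: [0.479, 0.52, 0.479, -0.52]
wrist_force: [0.8, 0.6, -0.3]
gripper_width: -0.1
```

```bash
python3 - <<'E'
from h import *
o=env.get_obs();print(o['clock'],o['ee_pos'],o['wrist_force'])
im,d,p=shot('wrist','w5');cv2.imwrite("pics/w5d.png",cv2.resize(im[108:160,170:236,::-1],None,fx=11,fy=11,interpolation=cv2.INTER_NEAREST))
print(im[110:152,190:216:2].astype(int).sum(-1)) 
E
```

```text
15.4 [481.41723991 105.25524961 150.3354051 ] [ 0.77578561  0.60685973 -0.2645022 ]
[[765 765 765 765 765 765 765 765 765 765 765 765 733]
 [765 765 765 765 765 765 765 765 765 765 765 762 735]
 [765 765 765 765 765 765 765 765 765 765 756 737 729]
 [765 765 765 765 765 765 765 765 765 765 753 721 722]
 [765 765 765 765 765 765 765 765 765 765 762 761 738]
 [765 765 765 765 765 765 765 765 765 765 765 765 747]
 [765 765 765 765 765 765 765 765 765 765 765 765 750]
 [765 765 765 765 765 765 765 765 765 765 765 765 753]
 [765 765 765 765 765 765 765 765 765 765 762 762 738]
 [762 762 762 762 762 762 762 765 765 762 731 718 608]
 [704 697 694 693 695 694 679 758 765 764 759 756 657]
 [602 595 593 593 594 597 515 716 765 765 765 765 742]
 [604 603 604 606 606 607 516 594 759 765 765 765 755]
 [612 611 614 616 617 617 536 520 749 765 765 765 757]
 [611 611 611 614 615 615 541 559 762 765 765 762 753]
 [607 608 609 611 611 614 544 617 765 765 762 711 728]
 [602 606 606 607 609 611 544 629 765 765 759 701 713]
 [605 604 607 606 609 608 550 592 765 765 764 762 728]
 [601 607 605 606 607 609 
[... 594 characters left out ...]
64 549 537 517 523 762 765 765 759 755]
 [597 598 598 600 603 602 576 414 756 765 765 765 761]
 [609 611 611 612 613 615 595 391 750 765 765 765 762]
 [607 609 608 608 611 613 595 387 713 765 765 765 762]
 [604 606 605 606 607 608 590 381 681 765 762 762 758]
 [602 602 603 604 603 606 591 388 669 765 746 705 688]
 [601 601 601 602 602 603 595 403 664 765 753 719 717]
 [600 602 601 601 602 605 596 420 660 765 762 762 759]
 [598 600 599 600 601 601 595 432 665 765 765 765 762]
 [594 599 598 597 599 598 589 508 714 765 765 765 762]
 [622 637 639 636 639 635 640 694 761 765 765 765 764]
 [725 738 738 738 740 740 743 761 765 765 765 765 765]
 [762 762 762 762 762 762 762 765 765 765 765 765 765]]
```

View pics/w5d.png

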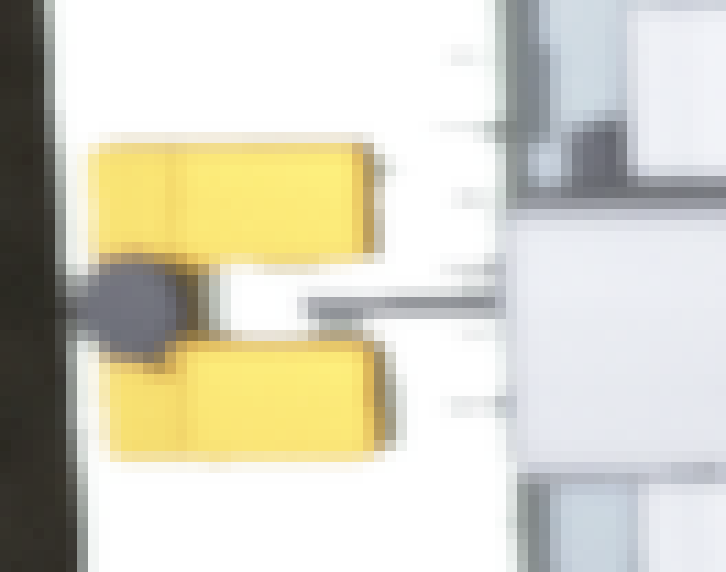

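The pointer is inside the notch, at row 135.3 against a notch centre of about 134.6. Parallax could hide a few tenths of a millimetre, so I'll look from straight above the notch and closer.

Request:
carry_out(targets=[[0.01,0,0.005,0,0,0,0],[0.015,0,0.01,0,0,0,0],[0.01,0,0.004,0,0,0,0],[0,0,0,0,0,0,0],[0,0,0,0,0,0,0],[0,0,0,0,0,0,0],[0,0,0,0,0,0,0],[0,0,0,0,0,0,0],[0,0,0,0,0,0,0],[0,0,0,0,0,0,0]])

```text
clock: 16.7
ee_pos: [479.8, 86.3, 115.3]
tcp_rot: [0.479, 0.52, 0.479, -0.52]
wrist_force: [0.1, -0.0, -0.7]
gripper_width: 0.1
```

```bash
python3 - <<'E'
from h import *
o=env.get_obs();print(o['clock'],o['ee_pos'],o['wrist_force'])
im,d,p=shot('wrist','w6');print(p['origin'])
u,v=proj(p,[438,150,32]);print(u,v);u=int(u);v=int(v)
r0=max(0,v-28);c=im[r0:v+30,u-25:u+50]
cv2.imwrite("pics/w6d.png",cv2.resize(c[:,:,::-1],None,fx=10,fy=10,interpolation=cv2.INTER_NEAREST)); print(r0,u-25)
E
```

```text
16.7 [479.80035384  86.31739909 115.3287664 ] [ 0.07186022 -0.04629861 -0.74401029]
[486.04199643 150.29907366 248.05557848]
187.85901686619405 111.85884115003401
83 162
```

View pics/w6d.png

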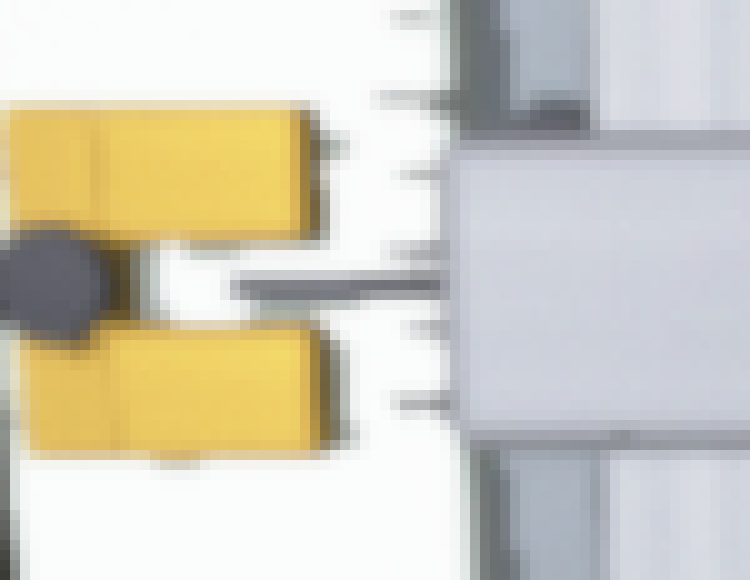

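Seen from above, the notch spans rows 241–322 (centre about 281) and the pointer 275–297 (centre about 286.5). That is about 0.4 mm off centre, well inside the ±1.6 mm available. Now I'll take the hand away.

Request:
carry_out(targets=[[-0.02,0,0,0,0,0,0],[-0.04,0,0,0,0,0,0],[-0.04,0,0,0,0,0,0],[-0.03,0,0,0,0,0,0],[0,0,0,0,0,0,0],[0,0,0,0,0,0,0],[0,0,0,0,0,0,0],[0,0,0,0,0,0,0],[0,0,0,0,0,0,0],[0,0,0,0,0,0,0]])

```text
clock: 18.0
ee_pos: [479.8, 86.3, 245.1]
tcp_rot: [-0.479, -0.52, -0.479, 0.52]
wrist_force: [0.0, -0.3, -0.4]
gripper_width: 0.1
```

```bash
python3 - <<'E'
from h import *
o=env.get_obs();print(o['clock'],o['ee_pos'],o['wrist_force'],abs(o['joint_velocities']).max())
shot('wrist','w7')
im,_,_=load('w7');cv2.imwrite("pics/w7d.png",cv2.resize(im[0:260,90:440,::-1],None,fx=2.2,fy=2.2,interpolation=cv2.INTER_CUBIC))
E
```

```text
18.0 [479.79151883  86.25335529 245.14476823] [ 0.01866912 -0.25099363 -0.42395266] 0.0032435783275131407
```

View pics/w7d.png

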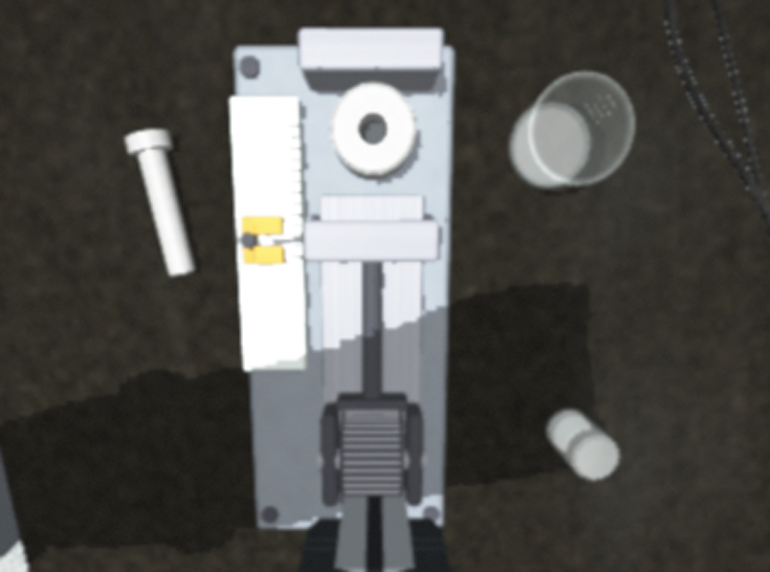

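The pointer is in the notch at (285,240). The die, plunger, beaker and vial are still standing, and the hand is clear with the arm at rest.

```bash
python3 -c "
from rig import env
print(env.job_done())"
```

```text
the job is handed in; nothing more can be done
None
```

The pointer now stands inside the gauge rider's notch, and I have handed the job in. I rolled the wheel with the shut fingertips in four pressed strokes, three of 23–24 mm and one of 8.5 mm. The press was about 5–6 N, which sank the wheel roughly 4–5 mm.

- **Pointer:** A view from straight above the notch put it about 0.4 mm to the +x side of the notch centre. It has ±1.6 mm of room, so I left it there.
- **Surroundings:** The last picture shows the die, plunger, beaker, vial and rider apparently undisturbed, judged by eye only.
- **Hand:** It ended about 160 mm above the wheel, with the wrist force near zero at about 18 s.
- **Disagreement:** The jaw moved about 9 % more than the wheel ratio predicts (roughly 16.1 mm against 14.8 mm over the first three strokes). I measured it again in the camera before and after the last short stroke.

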